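# Close the desiccator's drawer and crack its sealed lid

### The job

The drying cartridge of the desiccator on the bench has just been changed: push its drawer fully home. Then break the desiccator's lid, which has a bar handle on top, free from its sticky gasket without letting it fly open, and finish while still holding it about a finger's width ajar (some 18 mm at the lid's front edge), so that the chamber can vent. Do not let go at the end, and leave the glassware and other things around it where they stand.

Things in the scene. Friction and masses are not known exactly. Their poses are not given: they have to be found in the camera images.
- chamber: the desiccator: a white box fixed to the bench, 200 mm deep (its x), 220 mm wide (its y), 107 mm high to the gasket, with a grey drawer low in its front and a white lid with a clear window on top (lid 8 mm thick, its top 115 mm above the bench, flush with the box on all sides). Origin at the centre of its underside on the bench; its front faces its own -x, z is up
- drawer (a joint): how far the drawer is out, in m: 0 is fully home, up to 0.09; it slides along the chamber's own x and needs about 2 N to move. It stays where it is left
- drawer_pull (a point): middle of the drawer's steel pull: a level round bar 10 mm thick and 90 mm long, along the chamber's y, 48 mm above the bench, its axis 34 mm in front of the drawer's front panel (that panel is 12 mm thick, 9 to 63 mm above the bench, and lies against the front of the box when home). Moves with the drawer; with the drawer home it is at x = -146 mm in the chamber's frame
- lid (a joint): opening angle of the lid in rad: 0 is shut on its gasket, grows as its front edge lifts, at most 0.8. 0.1 rad is 20 mm of gap at the front edge. The gasket sticks: lifting straight up at the bar it takes about 15 to 20 N to start it; the pull then falls off and is gone by about 0.04 rad, leaving 2 to 6 N of weight at the bar. The lid (about 0.65 kg, varies) falls shut when let go and the gasket then sticks again
- bar_centre (a point): the middle of the lid's steel bar handle, the point to grip: a level round bar 12 mm thick along the chamber's y, clear between its two posts for 84 mm; 165 mm in front of the hinge line, 43 mm above the lid's underside and so 150 mm above the bench when shut; 29 mm of free space between the bar's underside and the lid's top
- lid_hinge (a point): middle of the lid's hinge line, at the top of the chamber's back (x = +100 mm in its frame, 107 mm above the bench); the hinge line runs along the chamber's y
- grad_a: a glass measuring cylinder, 190 mm tall, foot 66 mm across; stands near the chamber; origin under its foot
- grad_b: a second, identical measuring cylinder; origin under its foot
- beaker: a glass beaker, 72 mm across and 90 mm tall, beside the chamber; origin under its base
- jar: an amber glass jar with a white cap, 68 mm across and 85 mm tall, beside the chamber; origin under its base
- stopper: a flat round orange cap, 54 mm across and 23 mm tall, on the table right of the drawer; origin under its base
- brush: a small cleaning brush, 170 mm long, lying on the table left of the drawer; origin on its underside
- wash_bottle: a yellow wash bottle, 68 mm across and 230 mm tall with its spout, on the right-hand part of the table; origin under its base

How it is judged:
By the outcome, as a careful person would: the job done as asked, in the order asked, and still so for the second after the job is handed in, while the arm keeps its last pose, push and grip.
It also fails if it takes over 40 s, if anything falls off the work surface, if the arm or the gripper's body presses on something with over 40 N, if the wrist force passes 120 N, or if a joint passes its speed limit or range.

### The arm

A 6-joint arm with a two-finger parallel gripper is mounted at the origin on the work surface. World frame = base frame: x ahead of the robot, y to its left, z up, the work surface at z = 0. Lengths are in m, angles in rad, forces in N, time in s.
With the tool pointing down it reaches from about 0.35 to 0.85 m from the base axis. Payload 8.1 kg.
Tool frame: the origin (TCP) lies at the very end of the fingers, on their centre line; the grasp point (between the pads) lies 19 mm behind it (r.grasp_offset is the x of the grasp point in the tool frame, in m); x points along the fingers, y is the direction in which the jaws open and shut, and the axes are right-handed (so a half turn about x gives the same grasp; the last joint's range is limited). The gripper opens to 93 mm and grips with 3 to 60 N. Pads are 15 mm wide; open, the fingers measure 128 mm over their backs; the gripper's body (75 mm by 188 mm) begins 65 mm behind the grasp point.
Start: joints at [-1.279, 0.13, 1.488, -0, 1.523, -0.085], TCP at [0.221, -0.558, 0.219] pointing down, gripper open.
Joint ranges: [-2.96, 2.96], [-0.89, 2.26], [0.02, 2.5], [-1.34, 4.48], [0, 2.73], [-2.66, 2.66]. Speed limits (rad/s): [2.39, 2.39, 2.79, 3.14, 3.14, 3.14].

### API

Orientations are given as a unit quaternion [x, y, z, w].
In Python, from bench import r, grab_frame, camera_params gives the robot as it stands. The module is installed in compiled form; this text tells all that it offers.
- The arm moves only by the tool carry_out, never from a script. Its argument "moves" is a list of rows, each a list of 7 numbers: the opening in per cent of the stroke, from 0 (shut) to 100 (fully open), then the shift along the world's x, y, z in cm, then the turn, a rotation vector about the world's x, y, z in degrees. In form: [[fingers, dx, dy, dz, ax, ay, az], ...]. A call has 1 to 10 rows; each row is the pose to reach, as a shift and turn from the pose commanded when the call began; what a row does not reach only later rows make up. A row lasts 1/12 s, in which the tool goes at most 41.7 mm and 7.16 degrees, less where a joint would pass 70% of its speed; a pose out of reach is approached as far as the arm can. A call with a gripper value outside its range is refused whole. The fingers move at their own pace and stop on an object; "grip_force" is the grip in N (left out, the last holds). Time passes only in rows, so rows that repeat a pose let the fingers close. It gives the time, the measured TCP pose, the force and the opening at its end, in the units of the state.
- r.sense(): the state, without advancing time (a new reading comes with each control period).
- grab_frame(name): name is "scene" or "side" or "wrist"; returns (picture, depth): 420x560x3 uint8, blue, green, red; 420x560 float32, m along the optical axis (not along the pixel's ray), 0 where there is no reading.
- camera_params(name): a dict with "fx", "fy", "cx", "cy" (pixels), "R" (3x3) and "t" (3): a world point X has camera coordinates R X + t. Camera axes: x right, y down, z forward; pixel columns grow to the right and rows downward; lengths in m; the calibration is good to about 2 mm. The wrist camera is an equidistant fisheye: a pixel r from the principal point sees the ray r / f radians off the axis. A picture is of the moment at which its call begins: read the wrist's pose just before it. camera_params takes no time and is no camera call; for the wrist camera it gives the pose at the moment of the call.
- r.close_job(): hands the job in, once; it reports no verdict.
The state is a dict: "time_s": time; "joints": joint angles; "joint_velocities": joint speeds; "joint_efforts": joint torques, N m; "ee_pos": TCP position; "ee_rot": TCP orientation; "contact_force": force on the tool from outside, world axes, zero at the start; "moment": the same for the moment, N m; "opening": finger opening in m.
Only numpy, scipy, OpenCV 4.12 (cv2) and the standard library are available. Lean on these libraries where they do the work, as an engineer would, in place of code of your own. Each camera call takes 0.05 s, during which the arm holds its last target.

## Working session

There is one attempt and no reset: what is moved stays moved. The work goes in short steps, Python scripts to look and compute and a tool call to move; the robot and the scene stay as the last step left them, time stands still between calls to the robot, and variables do not carry over. Pictures are saved under pics/ and viewed, and the job is handed in when it is done.

Besides the shell and the picture viewer there is one more tool, called as name(argument=value, ...) on one line, values as JSON. carry_out: Moves the arm, as the interface text tells. Its arguments: {"type":"object","properties":{"moves":{"type":"array","items":{"type":"array","items":{"type":"number"}}},"grip_force":{"type":"number"}},"required":["moves"]}

```bash
ls; mkdir -p pics
python3 - <<'E'
from bench import r, grab_frame, camera_params
import cv2, numpy as np
s=r.sense(); print({k:np.round(v,3).tolist() for k,v in s.items()}, r.grasp_offset)
for n in ["scene","side"]:
    p,d=grab_frame(n); cv2.imwrite(f"pics/{n}0.png",p); np.save(f"{n}0.npy",d); c=camera_params(n); np.savez(f"{n}c.npz",**c); print(n,c)
E
```

```text
pics
{'time_s': 0.0, 'joints': [-1.279, 0.131, 1.489, 0.0, 1.523, -0.085], 'joint_velocities': [0.001, -0.0, -0.0, 0.002, -0.001, 0.0], 'joint_efforts': [0.0, -55.983, -49.177, 0.077, 0.035, -0.0], 'ee_pos': [0.221, -0.557, 0.218], 'ee_rot': [-0.695, -0.133, 0.695, -0.132], 'contact_force': [0.557, -0.338, -0.5], 'moment': [-0.03, -0.035, 0.016], 'opening': 0.093} -0.0188
scene {'fx': 434.06074092663664, 'fy': 434.06074092663664, 'cx': 270.74036931218177, 'cy': 205.32044397563945, 'R': array([[ 0.69891635,  0.71512777,  0.01040234],
       [ 0.60147208, -0.57984323, -0.54955724],
       [-0.38697192,  0.39035127, -0.8353913 ]]), 't': array([-0.35317883, -0.34665066,  1.40301476])}
side {'fx': 453.22910162897824, 'fy': 453.22910162897824, 'cx': 277.21520516897385, 'cy': 216.260652254904, 'R': array([[ 0.76459407,  0.64449548, -0.00463594],
       [ 0.45476424, -0.54457645, -0.70471695],
       [-0.45671151,  0.53671414, -0.70947342]]), 't': array([-0.44312031, -0.22597977,  1.37630628])}
```

View pics/scene0.png

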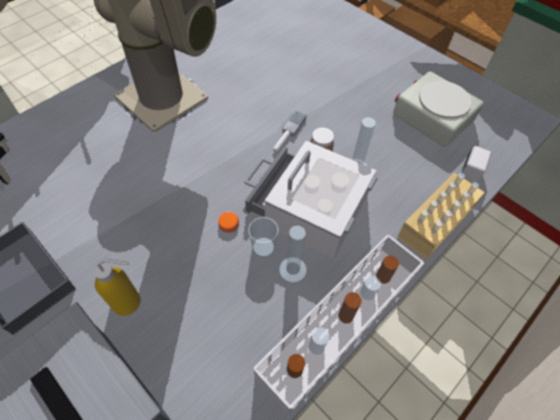

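View pics/side0.png

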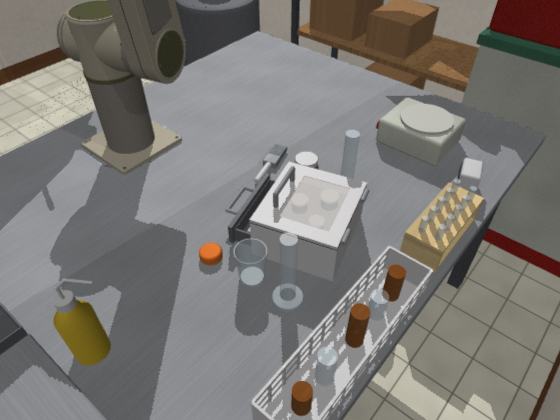

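The scene shows the chamber at about (320,190) with its drawer out toward the robot. Next I'll fit it from depth and look at enlarged crops.

```bash
cat > h.py <<'E'
import numpy as np, cv2
def cloud(n,d):
    c=np.load(f"{n}c.npz"); v,u=np.indices(d.shape)
    P=np.stack([(u-c['cx'])/c['fx']*d,(v-c['cy'])/c['fy']*d,d],-1)
    return (P-c['t'])@c['R']
def onz(n,u,v,z):
    c=np.load(f"{n}c.npz"); ray=c['R'].T@np.array([(u-c['cx'])/c['fx'],(v-c['cy'])/c['fy'],1]); o=-c['R'].T@c['t']
    return o+ray*(z-o[2])/ray[2]
def proj(n,X):
    c=np.load(f"{n}c.npz"); p=np.asarray(X)@c['R'].T+c['t']; return np.stack([p[...,0]/p[...,2]*c['fx']+c['cx'],p[...,1]/p[...,2]*c['fy']+c['cy']],-1)
E
python3 - <<'E'
from h import *
for n,(x0,y0,x1,y1) in {"scene":(200,90,410,300),"side":(190,110,400,320)}.items():
    p=cv2.imread(f"pics/{n}0.png"); d=np.load(f"{n}0.npy"); P=cloud(n,d)
    crop=cv2.resize(p[y0:y1,x0:x1],None,fx=2.8,fy=2.8,interpolation=cv2.INTER_CUBIC); cv2.imwrite(f"pics/{n}0c.png",crop)
    m=(P[...,2]>.108)&(P[...,2]<.122)&(d>0); m[:y0]=0;m[y1:]=0;m[:,:x0]=0;m[:,x1:]=0
    k,l,st,ce=cv2.connectedComponentsWithStats(m.astype(np.uint8))
    i=1+np.argmax(st[1:,4]); mm=l==i; q=P[mm]; print(n,mm.sum(),q.mean(0))
    print(cv2.minAreaRect((q[:,:2]*1000).astype(np.float32)))
E
```

```text
scene 5939 [0.65028708 0.03569506 0.11711512]
((645.2777099609375, 43.277557373046875), (212.64064025878906, 224.29782104492188), 16.295934677124023)
side 5995 [0.65510417 0.034465   0.11292459]
((648.5803833007812, 43.362998962402344), (212.8524627685547, 225.0669708251953), 16.383880615234375)
```

```bash
python3 -c "
import cv2,numpy as np
a=cv2.imread('pics/scene0c.png');print(a.shape)"
```

```text
(588, 588, 3)
```

View pics/scene0c.png

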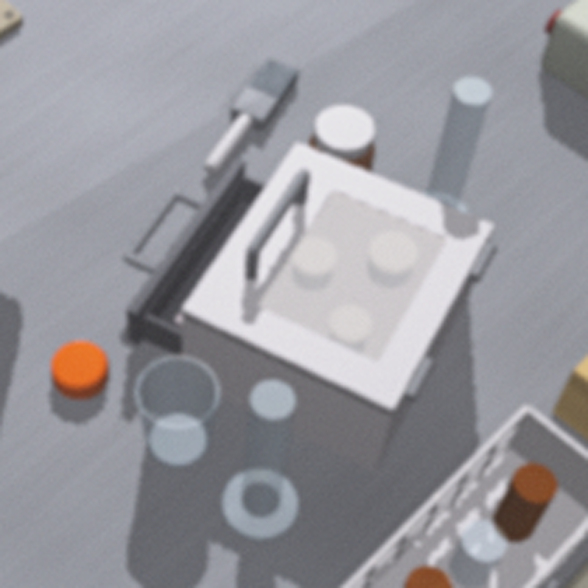

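View pics/side0c.png

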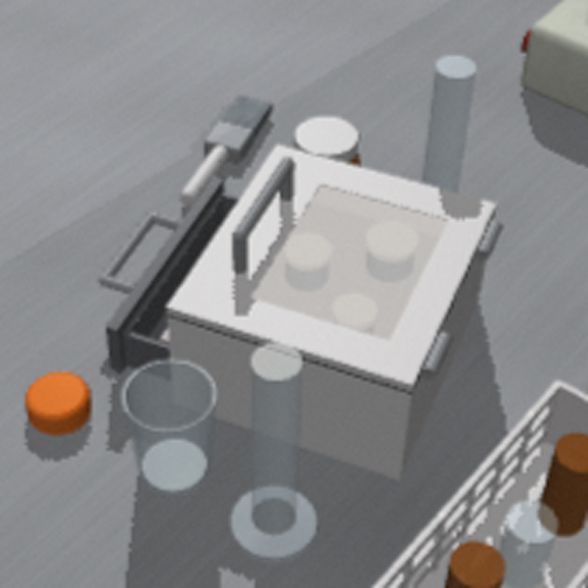

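The crops show the four lid corners, the lid bar, and the drawer out with its pull toward the robot. A beaker and a measuring cylinder stand on the right (-y); the brush, jar and other cylinder stand on the left.

Run:
```python
from h import *
S=dict(scene=lambda u,v:(u/2.8+200-.3,v/2.8+90-.3),side=lambda u,v:(u/2.8+190-.3,v/2.8+110-.3))
pts=dict(scene=[(300,143),(494,228),(393,410),(185,311)],side=[(279,147),(496,205),(412,385),(172,310)])
for n in S:
    W=np.array([onz(n,*S[n](*p),.115)[:2] for p in pts[n]]); 
    m=np.array([[-.1,.11],[.1,.11],[.1,-.11],[-.1,-.11]])
    A=W-W.mean(0); th=np.arctan2((m[:,0]*A[:,1]-m[:,1]*A[:,0]).sum(),(m*A).sum())
    R=np.array([[np.cos(th),-np.sin(th)],[np.sin(th),np.cos(th)]]); print(n,W.mean(0),np.degrees(th),"res",np.round((A-m@R.T)*1000,1).tolist())
def P(n,l,u,v,z): print(n,l,np.round(onz(n,*S[n](u,v),z),4))
P('scene','pullL',183,200,.048);P('scene','pullR',129,258,.048)
P('side','pullL',155,218,.048);P('side','pullR',105,280,.048)
P('scene','barL',304,178,.156);P('scene','barR',252,250,.156)
P('side','barL',288,165,.156);P('side','barR',240,236,.156)
P('scene','beakerbase',179,440,0);P('side','beakerbase',174,466,0)
P('scene','gradR',260,503,0.005);P('side','gradR',274,521,0.005)
P('scene','gradLtop',472,91,0.19);P('side','gradLtop',455,67,0.19)
P('scene','jarcap',345,128,0.085);P('side','jarcap',327,137,0.085)
P('scene','stop',80,363,0.023);P('side','stop',58,397,0.023)
P('scene','brushhandleend',212,163,.01);P('scene','brushheadL',268,63,.02);P('side','brushend',188,195,.01)
P('scene','drawerL',240,165,.063);P('scene','drawerR',130,325,.063)
P('side','drawerL',218,182,.063);P('side','drawerR',113,325,.063)
```

```text
scene [0.64124871 0.04411493] 15.96012949716471 res [[-0.1, 1.2], [-0.6, -1.5], [-1.4, 0.1], [2.1, 0.2]]
side [0.64631051 0.04008216] 16.52550574476974 res [[2.0, -0.5], [-1.1, -1.4], [-3.5, 0.4], [2.6, 1.6]]
scene pullL [0.4484 0.0329 0.048 ]
scene pullR [ 0.4639 -0.0537  0.048 ]
side pullL [0.447  0.0305 0.048 ]
side pullR [ 0.4689 -0.0563  0.048 ]
scene barL [0.5682 0.0668 0.156 ]
scene barR [ 0.5918 -0.0236  0.156 ]
side barL [0.5738 0.0624 0.156 ]
side barR [ 0.5992 -0.0283  0.156 ]
scene beakerbase [ 0.6201 -0.1376  0.    ]
side beakerbase [ 0.6237 -0.1406  0.    ]
scene gradR [ 0.7167 -0.1314  0.005 ]
side gradR [ 0.7206 -0.1329  0.005 ]
scene gradLtop [0.6212 0.2273 0.19  ]
side gradLtop [0.6262 0.2219 0.19  ]
scene jarcap [0.5155 0.1917 0.085 ]
side jarcap [0.5225 0.1863 0.085 ]
scene stop [ 0.5072 -0.1563  0.023 ]
side stop [ 0.5161 -0.1618  0.023 ]
scene brushhandleend [0.4113 0.111  0.01  ]
scene brushheadL [0.357  0.2517 0.02  ]
side brushend [0.4178 0.1058 0.01  ]
scene drawerL [0.4643 0.0963 0.063 ]
scene drawerR [ 0.5287 -0.1111  0.063 ]
side drawerL [0.4697 0.0922 0.063 ]
side drawerR [ 0.5228 -0.1     0.063 ]
```

Run:
```python
from h import *
from bench import r, grab_frame, camera_params
from scipy.spatial.transform import Rotation as R
s=r.sense(); M=R.from_quat(s['ee_rot']).as_matrix(); print(np.round(M,3)); y=M[:,1]; print("yaw of jaw axis",np.degrees(np.arctan2(y[1],y[0])))
print(onz('scene',128,308,0),onz('side',92,355,0), onz('scene',105,268,.2))
p,d=grab_frame("wrist"); cv2.imwrite("pics/w0.png",p); print(camera_params("wrist"))
```

```text
[[-0.     0.368 -0.93 ]
 [ 0.002 -0.93  -0.368]
 [-1.    -0.002 -0.   ]]
yaw of jaw axis -68.40994328871561
[ 0.51569844 -0.47778113  0.        ] [ 0.5139839  -0.48201377  0.        ] [ 0.51366122 -0.46742124  0.2       ]
{'fx': 325.19226210127806, 'fy': 325.19226210127806, 'cx': 278.5417771902031, 'cy': 210.8834616881285, 'R': array([[ 3.67586748e-01, -9.29988751e-01, -9.51316383e-04],
       [-8.88024571e-01, -3.51303462e-01,  2.96644970e-01],
       [-2.76210686e-01, -1.08197968e-01, -9.54987359e-01]]), 't': array([-0.59925041, -0.03484198,  0.39141178])}
```

View pics/w0.png

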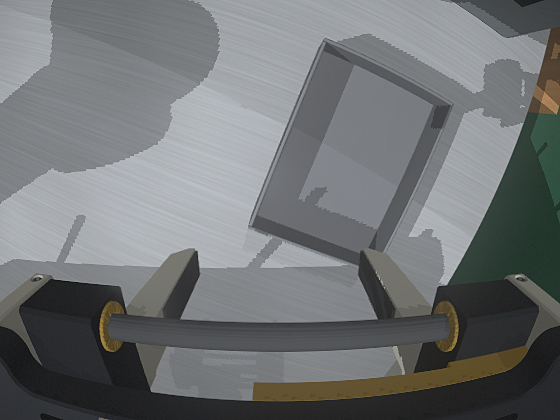

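carry_out(moves=[[60, 1, 2.8, 0, 0, 0, 0], [40, 2, 5.6, 0, 0, 0, -1], [20, 3.3, 9, 0, 0, 0, -2], [0, 4.6, 12.6, 0, 0, 0, -3], [0, 5.9, 16.2, 0, 0, 0, -4], [0, 7.2, 19.8, 0, 0, 0, -5], [0, 8.5, 23.4, 0, 0, 0, -5.4], [0, 9.8, 27, 0, 0, 0, -5.4], [0, 11.1, 30.6, 0, 0, 0, -5.4], [0, 12.4, 34.2, 0, 0, 0, -5.4]])

```text
time_s: 0.98
ee_pos: [0.3448, -0.2141, 0.2185]
ee_rot: [0.7, 0.099, -0.7, 0.099]
contact_force: [0.8, -0.0, 0.8]
opening: 0.031
```

carry_out(moves=[[0, 1.3, 3.6, 0, 0, 0, 0], [0, 2.6, 7.2, 0, 0, 0, 0], [0, 3.9, 10.8, 0, 0, 0, 0], [0, 5.2, 14.4, 0, 0, 0, 0], [0, 6.2, 17.2, 0, 0, 0, 0], [0, 6.9, 19, 0, 0, 0, 0], [0, 6.9, 19, 0, 0, 0, 0], [0, 6.9, 19, 0, 0, 0, 0]])

```text
time_s: 1.65
ee_pos: [0.4137, -0.0252, 0.2184]
ee_rot: [-0.7, -0.101, 0.7, -0.101]
contact_force: [-0.3, -0.5, -0.5]
opening: 0.0004
```

Run:
```python
from h import *
from bench import r, grab_frame, camera_params
from scipy.spatial.transform import Rotation as R
s=r.sense(); M=R.from_quat(s['ee_rot']).as_matrix(); y=M[:,1]; print(s['time_s'],s['ee_pos'],np.degrees(np.arctan2(y[1],y[0])),np.round(s['joints'],3),s['contact_force'])
c=camera_params("wrist"); np.savez("wristc1.npz",**c); print(-c['R'].T@c['t'])
p,d=grab_frame("wrist"); cv2.imwrite("pics/w1.png",p); np.save("wrist1.npy",d)
```

```text
1.65 [ 0.41365237 -0.02522507  0.21837044] -73.64791420616217 [-0.185 -0.394  1.968 -0.     1.569  1.101] [-0.28274717 -0.51859838 -0.54135901]
[ 0.4929436  -0.00184495  0.38402646]
```

View pics/w1.png

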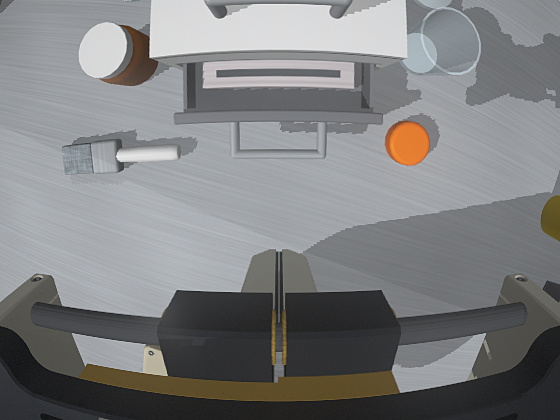

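The wrist view shows the drawer open, with the pull bar from (233,155) to (325,155), and the lid bar's posts at the top edge, at (217,12) and (342,12).

```bash
cat >> h.py <<'E'
def fish(c,u,v,z):
    dx,dy=(u-c['cx'])/c['fx'],(v-c['cy'])/c['fy']; th=np.hypot(dx,dy); k=np.sin(th)/th if th>0 else 1
    ray=c['R'].T@np.array([dx*k,dy*k,np.cos(th)]); o=-c['R'].T@c['t']; return o+ray*(z-o[2])/ray[2]
E
python3 - <<'E'
from h import *
p=cv2.imread("pics/w1.png"); cv2.imwrite("pics/w1c.png",cv2.resize(p[0:180,140:420],None,fx=2.8,fy=2.8,interpolation=cv2.INTER_CUBIC))
c=np.load("wristc1.npz")
C=np.array([.644,.042]);t=np.radians(16.2);ex=np.array([np.cos(t),np.sin(t)]);ey=np.array([-ex[1],ex[0]])
for l,u,v,z in [("pullL",236,154,.048),("pullR",322,154,.048),("drawerL",175,117,.063),("drawerR",382,117,.063),("lidFL",151,54,.115),("lidFR",407,54,.115),("postL",221,14,.118),("postR",340,14,.118)]:
    w=fish(c,u,v,z)[:2]; print(l,np.round(w,4),"local",np.round([(w-C)@ex,(w-C)@ey],4))
E
```

```text
pullL [0.4397 0.0286] local [-0.2     0.0441]
pullR [ 0.4649 -0.0574] local [-0.1998 -0.0455]
drawerL [0.4627 0.0977] local [-0.1586  0.1041]
drawerR [ 0.5212 -0.1022] local [-0.1581 -0.1042]
lidFL [0.5162 0.1179] local [-0.1015  0.1086]
lidFR [ 0.5777 -0.0912] local [-0.1009 -0.1094]
postL [0.5614 0.0669] local [-0.0724  0.0469]
postR [ 0.5889 -0.0261] local [-0.0719 -0.05  ]
```

View pics/w1c.png

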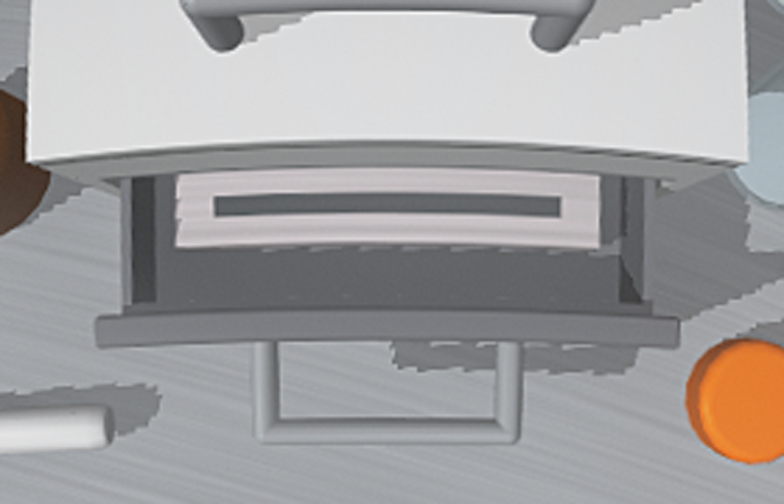

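carry_out(moves=[[0, 0, 0, -2, 0, 0, 0], [0, 0, 0, -5, 0, 0, 0], [0, 0, 0, -8, 0, 0, 0], [0, 0, 0, -11, 0, 0, 0], [0, 0, 0, -14, 0, 0, 0], [0, 0, 0, -16.5, 0, 0, 0], [0, 0, 0, -18, 0, 0, 0], [0, 0, 0, -18.2, 0, 0, 0], [0, 0.96, 0.28, -18.2, 0, 0, 0], [0, 1.92, 0.56, -18.2, 0, 0, 0]])

```text
time_s: 2.53
ee_pos: [0.433, -0.0216, 0.0371]
ee_rot: [-0.7, -0.099, 0.7, -0.099]
contact_force: [-0.4, 0.6, 0.9]
opening: 0.0007
```

carry_out(moves=[[0, 0.48, 0.14, 0, 0, 0, 0], [0, 0.96, 0.28, 0, 0, 0, 0], [0, 1.44, 0.42, 0, 0, 0, 0], [0, 1.92, 0.56, 0, 0, 0, 0], [0, 2.4, 0.7, 0, 0, 0, 0], [0, 2.88, 0.84, 0, 0, 0, 0], [0, 3.26, 0.95, 0, 0, 0, 0], [0, 3.55, 1.03, 0, 0, 0, 0], [0, 3.84, 1.12, 0, 0, 0, 0], [0, 3.84, 1.12, 0, 0, 0, 0]])

```text
time_s: 3.37
ee_pos: [0.4719, -0.0088, 0.0366]
ee_rot: [0.7, 0.1, -0.7, 0.1]
contact_force: [0.2, -1.5, 0.1]
opening: 0.0005
```

carry_out(moves=[[0, 0.29, 0.08, 0, 0, 0, 0], [0, 0.58, 0.17, 0, 0, 0, 0], [0, 0.86, 0.25, 0, 0, 0, 0], [0, 1.15, 0.33, 0, 0, 0, 0], [0, 1.34, 0.39, 0, 0, 0, 0]])

```text
time_s: 3.78
ee_pos: [0.4849, -0.005, 0.0365]
ee_rot: [-0.7, -0.1, 0.7, -0.099]
contact_force: [-2.3, -0.0, -0.5]
opening: 0.0005
```

Run:
```python
from h import *
from bench import r, grab_frame, camera_params
s=r.sense(); print(s['time_s'],s['ee_pos'],s['contact_force'])
for n in ["wrist","scene"]:
    p,d=grab_frame(n); cv2.imwrite(f"pics/{n}2.png",p if n=="wrist" else cv2.resize(p[90:300,200:410],None,fx=2.8,fy=2.8,interpolation=cv2.INTER_CUBIC))
```

```text
3.7833 [ 0.48492124 -0.00496162  0.03647612] [-2.33983318 -0.00438456 -0.48947577]
```

View pics/wrist2.png

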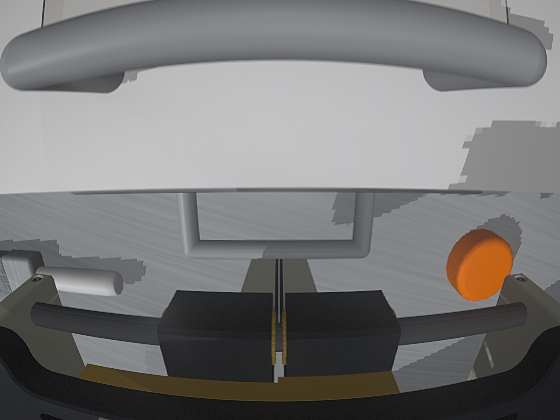

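View pics/scene2.png

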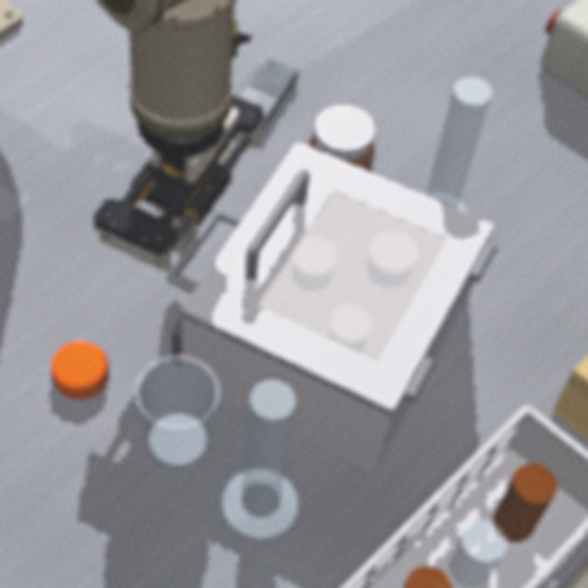

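The fingers are on the middle of the pull, at about (280,252) in the wrist view, and only a few mm of travel remain.

carry_out(moves=[[0, 0.14, 0.04, 0, 0, 0, 0], [0, 0.29, 0.08, 0, 0, 0, 0], [0, 0.38, 0.11, 0, 0, 0, 0], [0, 0.48, 0.14, 0, 0, 0, 0], [0, 0.48, 0.14, 0, 0, 0, 0]])

```text
time_s: 4.3
ee_pos: [0.4873, -0.0045, 0.0365]
ee_rot: [-0.698, -0.099, 0.702, -0.1]
contact_force: [-14.8, -4.4, 12.6]
opening: 0.0009
```

carry_out(moves=[[0, 0.1, 0.03, 0, 0, 0, 0], [0, 0.19, 0.06, 0, 0, 0, 0], [0, 0.19, 0.06, 0, 0, 0, 0]])

```text
time_s: 4.55
ee_pos: [0.4874, -0.0044, 0.0365]
ee_rot: [-0.697, -0.099, 0.703, -0.1]
contact_force: [-25.4, -6.2, 22.0]
opening: 0.0005
```

carry_out(moves=[[0, -0.67, -0.2, 0, 0, 0, 0], [0, -2, -0.56, 0, 0, 0, 0], [0, -4, -1.12, 0, 0, 0, 0], [0, -6, -1.7, 0, 0, 0, 0], [0, -7, -2, 1, 0, 0, 0], [0, -7, -2, 4, 0, 0, 0], [0, -7, -2, 8, 0, 0, 0], [0, -7, -2, 12, 0, 0, 0], [0, -7, -2, 16, 0, 0, 0], [0, -7, -2, 16, 0, 0, 0]])

```text
time_s: 5.38
ee_pos: [0.4262, -0.024, 0.206]
ee_rot: [0.705, 0.098, -0.695, 0.101]
contact_force: [1.4, -0.0, 1.8]
opening: 0.0006
```

Run:
```python
from h import *
from bench import r, grab_frame, camera_params
s=r.sense(); print(s['time_s'],s['ee_pos'],s['contact_force'])
c=camera_params("wrist"); np.savez("wristc3.npz",**c)
p,d=grab_frame("wrist"); cv2.imwrite("pics/w3.png",p); cv2.imwrite("pics/w3c.png",cv2.resize(p[0:180,140:420],None,fx=2.8,fy=2.8,interpolation=cv2.INTER_CUBIC))
```

```text
5.3833 [ 0.42615053 -0.0239999   0.20602518] [ 1.39217703 -0.04576592  1.80706447]
```

View pics/w3c.png

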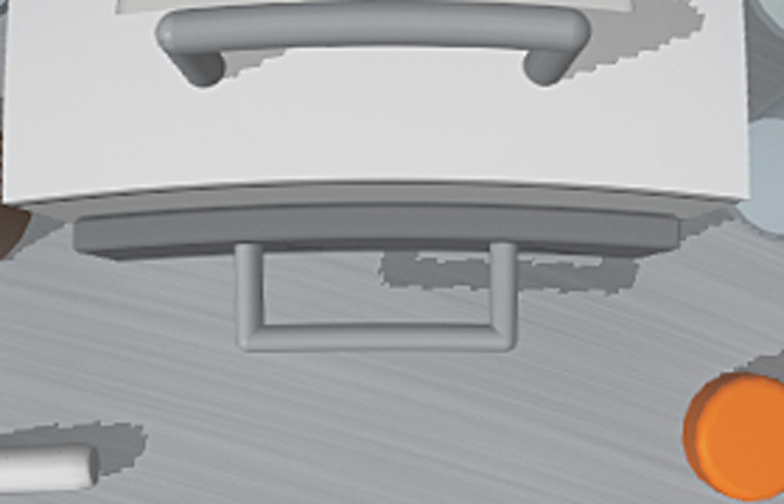

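Run:
```python
from h import *
c=np.load("wristc3.npz")
C=np.array([.644,.042]);t=np.radians(16.2);ex=np.array([np.cos(t),np.sin(t)]);ey=np.array([-ex[1],ex[0]])
f=lambda u,v:(u/2.8+139.7,v/2.8-.3)
for l,u,v,z in [("pull",378,337,.048),("pullL",248,337,.048),("pullR",507,337,.048),("panel top front",378,240,.063),("panel top back",378,205,.063),("lidFL",6,202,.115),("lidFR",748,200,.115),("lidF",378,180,.115),("barL",165,28,.15),("barR",585,33,.15),("bar",376,28,.15),("wall at .1",378,187,.10)]:
    w=fish(c,*f(u,v),z)[:2]; print(l,np.round(w,4),"local",np.round([(w-C)@ex,(w-C)@ey],4))
```

```text
pull [4.998e-01 2.000e-04] local [-1.501e-01  1.000e-04]
pullL [0.4877 0.0447] local [-0.1494  0.0462]
pullR [ 0.513  -0.0435] local [-0.1496 -0.0456]
panel top front [0.5318 0.0094] local [-0.1169  0.    ]
panel top back [0.5434 0.0128] local [-0.1048 -0.    ]
lidFL [0.5135 0.1176] local [-0.1042  0.109 ]
lidFR [ 0.574  -0.0913] local [-0.1044 -0.1085]
lidF [0.5436 0.0126] local [-0.1047 -0.0003]
barL [0.5642 0.0732] local [-0.0679  0.0523]
barR [ 0.5913 -0.0269] local [-0.0698 -0.0514]
bar [0.576  0.0223] local [-0.0708  0.0001]
wall at .1 [0.5438 0.0127] local [-0.1043 -0.0002]
```

The drawer panel lies against the box: the pull reads local x of about -0.146 after taking off the view's common offset of 4.5 mm. So the drawer is home, and I'll rotate and go above the lid bar.

carry_out(moves=[[20, 1, 0.3, 2, 0, 0, 5], [40, 2.5, 0.8, 3, 0, 0, 12], [60, 4, 1.2, 3, 0, 0, 19], [60, 6, 1.8, 3, 0, 0, 26], [60, 8, 2.4, 3, 0, 0, 33], [60, 10, 3, 3, 0, 0, 40], [60, 12, 3.6, 3, 0, 0, 47], [60, 13.5, 4.1, 3, 0, 0, 54], [60, 14.7, 4.5, 3, 0, 0, 61], [60, 15.3, 4.65, 3, 0, 0, 68]])

```text
time_s: 6.27
ee_pos: [0.5753, 0.0239, 0.2248]
ee_rot: [-0.523, -0.476, 0.523, -0.475]
contact_force: [-1.1, 0.4, -0.4]
opening: 0.0557
```

carry_out(moves=[[60, 0, 0, -1, 0, 0, 7], [60, 0, 0, -2, 0, 0, 14], [60, 0, 0, -2.5, 0, 0, 20], [60, 0, 0, -2.5, 0, 0, 22], [60, 0, 0, -2.5, 0, 0, 22]])

```text
time_s: 6.68
ee_pos: [0.5737, 0.0234, 0.1995]
ee_rot: [0.424, 0.567, -0.425, 0.565]
contact_force: [-0.4, -0.0, 0.8]
opening: 0.0556
```

Run:
```python
from h import *
from bench import r, grab_frame, camera_params
from scipy.spatial.transform import Rotation as R
s=r.sense(); M=R.from_quat(s['ee_rot']).as_matrix(); y=M[:,1]; print(s['time_s'],s['ee_pos'],np.degrees(np.arctan2(y[1],y[0])),np.round(M,3),np.round(s['joints'],3),s['contact_force'])
c=camera_params("wrist"); np.savez("wristc4.npz",**c); print(-c['R'].T@c['t'])
p,d=grab_frame("wrist"); cv2.imwrite("pics/w4.png",p)
```

```text
6.6833 [0.57374454 0.02336405 0.19954638] 16.2920591021244 [[-0.002  0.96   0.281]
 [ 0.     0.281 -0.96 ]
 [-1.    -0.002 -0.001]] [-0.049  0.073  1.584  0.     1.487 -0.333] [-0.35926396 -0.04561211  0.78377496]
[0.55058032 0.10290742 0.36533179]
```

View pics/w4.png

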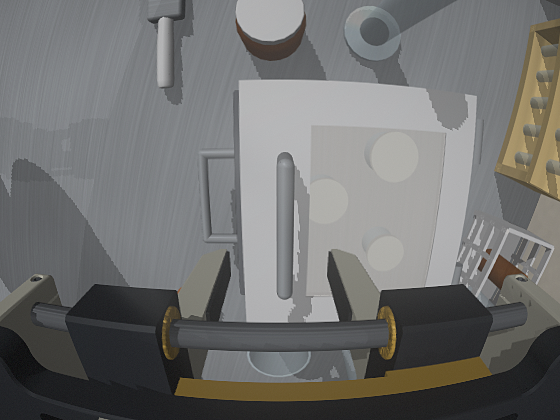

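Run:
```python
from h import *
c=np.load("wristc4.npz")
C=np.array([.644,.042]);t=np.radians(16.2);ex=np.array([np.cos(t),np.sin(t)]);ey=np.array([-ex[1],ex[0]])
for l,u,v,z in [("bar top end",285,158,.15),("bar bot end",285.5,294,.15),("FL",239,80,.115),("BL",476,96,.115),("F mid",244,200,.115),("pull",205,195,.048)]:
    w=fish(c,u,v,z)[:2]; print(l,np.round(w,4),"local",np.round([(w-C)@ex,(w-C)@ey],4))
w=np.array([.57374,.02336]);print([(w-C)@ex,(w-C)@ey])
```

```text
bar top end [0.5625 0.0753] local [-0.069   0.0547]
bar bot end [ 0.5926 -0.0242] local [-0.0678 -0.0492]
FL [0.5138 0.1194] local [-0.1034  0.1107]
BL [0.705  0.1747] local [0.0956 0.1104]
F mid [0.5425 0.0293] local [-0.101   0.0161]
pull [0.5001 0.0035] local [-0.1489  0.0032]
[np.float64(-0.07267062857223323), np.float64(0.0017020408092980244)]
```

carry_out(moves=[[60, 0.2, 0.02, -1, 0, 0, 0], [60, 0.46, 0.03, -2.5, 0, 0, 0], [60, 0.46, 0.03, -4, 0, 0, 0], [60, 0.46, 0.03, -5.5, 0, 0, 0], [60, 0.46, 0.03, -6.5, 0, 0, 0], [60, 0.46, 0.03, -6.85, 0, 0, 0], [60, 0.46, 0.03, -6.85, 0, 0, 0]])

```text
time_s: 7.32
ee_pos: [0.5783, 0.0236, 0.1316]
ee_rot: [0.424, 0.566, -0.425, 0.565]
contact_force: [0.4, -0.0, 0.7]
opening: 0.0558
```

carry_out(moves=[[0, 0, 0, 0, 0, 0, 0], [0, 0, 0, 0, 0, 0, 0], [0, 0, 0, 0, 0, 0, 0], [0, 0, 0, 0, 0, 0, 0], [0, 0, 0, 0, 0, 0, 0], [0, 0, 0, 0, 0, 0, 0], [0, 0, 0, 0, 0, 0, 0]], grip_force=50)

```text
time_s: 7.9
ee_pos: [0.5791, 0.0236, 0.1333]
ee_rot: [0.425, 0.565, -0.425, 0.565]
contact_force: [-2.7, -0.7, 0.7]
opening: 0.0136
```

Run:
```python
from h import *
from bench import r, grab_frame, camera_params
s=r.sense(); print(s['time_s'],s['ee_pos'],s['ee_rot'],s['contact_force'],s['moment'],s['opening'])
p,d=grab_frame("side"); cv2.imwrite("pics/s5.png",cv2.resize(p[110:320,190:400],None,fx=2.8,fy=2.8,interpolation=cv2.INTER_CUBIC))
p,d=grab_frame("wrist"); cv2.imwrite("pics/w5.png",p)
```

```text
7.9 [0.57913508 0.02356696 0.13334282] [ 0.42464204  0.56534784 -0.42460534  0.56548321] [-2.70943812 -0.67520968  0.74333565] [-0.29785167  0.81672106 -0.02887295] 0.013602971481254809
```

View pics/s5.png

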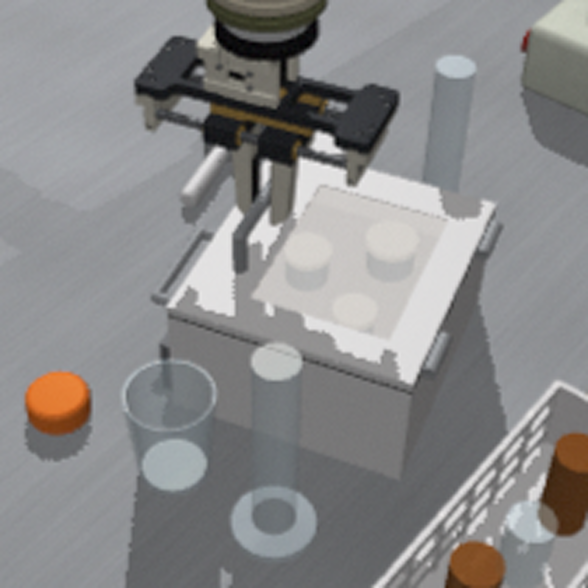

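View pics/w5.png

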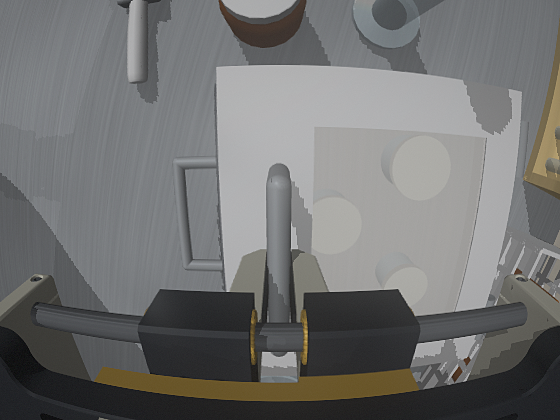

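carry_out(moves=[[0, 0.01, 0, 0.05, -0.05, 0.17, 0], [0, 0.02, 0.01, 0.1, -0.1, 0.33, 0], [0, 0.03, 0.01, 0.15, -0.15, 0.5, 0], [0, 0.04, 0.01, 0.2, -0.2, 0.67, 0], [0, 0.05, 0.01, 0.25, -0.25, 0.84, 0], [0, 0.06, 0.02, 0.3, -0.3, 1.0, 0]])

```text
time_s: 8.5
ee_pos: [0.5779, 0.0233, 0.1336]
ee_rot: [0.418, 0.57, -0.431, 0.56]
contact_force: [-1.7, -4.9, -15.6]
opening: 0.0106
```

carry_out(moves=[[0, 0.01, 0, 0.03, -0.05, 0.15, 0], [0, 0.01, 0, 0.06, -0.1, 0.3, 0], [0, 0.02, 0, 0.09, -0.1, 0.35, 0]])

```text
time_s: 8.75
ee_pos: [0.5778, 0.0233, 0.1337]
ee_rot: [0.416, 0.572, -0.433, 0.559]
contact_force: [-1.6, -4.6, -16.6]
opening: 0.0103
```

carry_out(moves=[[0, 0.01, 0, 0.03, 0, 0.05, 0], [0, 0.01, 0, 0.06, 0, 0.1, 0], [0, 0.02, 0, 0.09, -0.05, 0.15, 0]])

```text
time_s: 9.0
ee_pos: [0.5782, 0.0234, 0.1356]
ee_rot: [0.416, 0.572, -0.434, 0.558]
contact_force: [-5.5, -3.9, -8.7]
opening: 0.0108
```

carry_out(moves=[[0, 0.01, 0, 0.03, -0.05, 0.15, 0], [0, 0.01, 0, 0.06, -0.1, 0.3, 0], [0, 0.02, 0, 0.09, -0.1, 0.35, 0], [0, 0.02, 0, 0.09, -0.1, 0.35, 0]])

```text
time_s: 9.33
ee_pos: [0.5787, 0.0235, 0.1376]
ee_rot: [0.414, 0.573, -0.435, 0.557]
contact_force: [-7.5, -3.1, -5.1]
opening: 0.0107
```

Run:
```python
from h import *
from bench import r, grab_frame, camera_params
s=r.sense(); print(s['time_s'],s['ee_pos'],s['ee_rot'],s['contact_force'],s['moment'],s['opening'])
c=camera_params("side"); print(np.abs(c['t']-np.load('sidec.npz')['t']).max())
p,d=grab_frame("side"); np.save("side6.npy",d); cv2.imwrite("pics/s6.png",cv2.resize(p[110:320,190:400],None,fx=2.8,fy=2.8,interpolation=cv2.INTER_CUBIC))
C=np.array([.642,.041]);t=np.radians(16.2);ex=np.array([np.cos(t),np.sin(t)]);ey=np.array([-ex[1],ex[0]])
for f in ["side0","side6"]:
    P=cloud("side",np.load(f+".npy")); L=np.stack([(P[...,:2]-C)@ex,(P[...,:2]-C)@ey,P[...,2]],-1)
    m=(abs(L[...,0])<.095)&(abs(L[...,1])<.105)&(abs(L[...,2]-.12)<.03)&((abs(L[...,1])>.08)); q=L[m]
    A=np.c_[q[:,:2],np.ones(len(q))]; w=np.ones(len(q))
    for _ in range(15):
        k,*_r=np.linalg.lstsq(A*w[:,None],q[:,2]*w,rcond=None); e=q[:,2]-A@k; w=(abs(e)<.006)*1.
    print(f,w.sum(),"slope",-k[0],k[1],"z at front",k[2]-.1*k[0],"back",k[2]+.1*k[0])
```

```text
9.3333 [0.57873877 0.02350018 0.13761331] [ 0.41399582  0.57345956 -0.43516242  0.55712231] [-7.49126901 -3.114399   -5.08408117] [-6.43127625e-01  1.07727058e+00  7.43292322e-04] 0.010674605180474016
0.0
side0 1273.0 slope -0.0012918903695517477 -0.0009074123637844017 z at front 0.11323541440181731 back 0.11349379247572766
side6 1187.0 slope 0.025044955229063096 -0.00014302017835836345 z at front 0.1185261616009342 back 0.11351717055512157
```

View pics/s6.png

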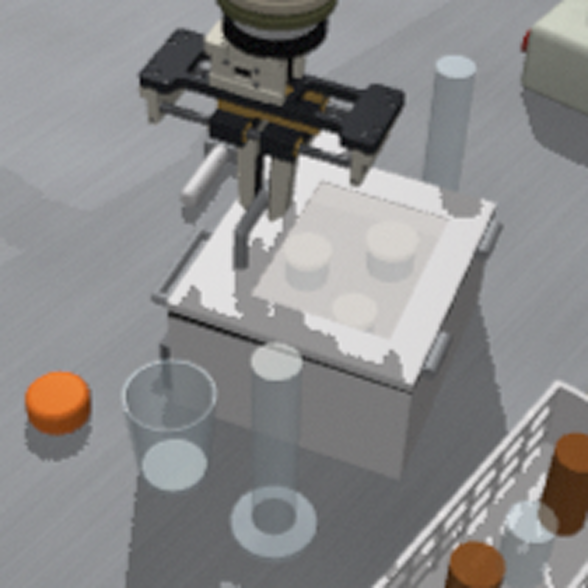

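carry_out(moves=[[0, 0.02, 0, 0.1, -0.1, 0.35, 0], [0, 0.03, 0.01, 0.2, -0.2, 0.7, 0], [0, 0.05, 0.01, 0.3, -0.3, 1.0, 0], [0, 0.07, 0.02, 0.4, -0.4, 1.4, 0], [0, 0.08, 0.02, 0.5, -0.5, 1.7, 0], [0, 0.1, 0.03, 0.6, -0.6, 2.0, 0], [0, 0.12, 0.03, 0.7, -0.7, 2.4, 0], [0, 0.14, 0.04, 0.8, -0.8, 2.7, 0], [0, 0.14, 0.04, 0.8, -0.8, 2.7, 0]])

```text
time_s: 10.13
ee_pos: [0.5808, 0.024, 0.1468]
ee_rot: [0.4, 0.583, -0.449, 0.547]
contact_force: [-8.2, -1.5, -0.3]
opening: 0.0106
```

```bash
cat > m.py <<'E'
from h import *
from bench import r, grab_frame, camera_params
import sys
tag=sys.argv[1]
s=r.sense(); print(s['time_s'],s['ee_pos'],s['ee_rot'],s['contact_force'],s['moment'],s['opening'])
C=np.array([.642,.041]);t=np.radians(16.2);ex=np.array([np.cos(t),np.sin(t)]);ey=np.array([-ex[1],ex[0]])
for n in ["side","scene"]:
    p,d=grab_frame(n); x,y=(190,110) if n=="side" else (200,90)
    cv2.imwrite(f"pics/{n}{tag}.png",cv2.resize(p[y:y+210,x:x+210],None,fx=2.8,fy=2.8,interpolation=cv2.INTER_CUBIC))
    for f,d in (("start",np.load(n+"0.npy")),("now",d)):
        P=cloud(n,d); L=np.stack([(P[...,:2]-C)@ex,(P[...,:2]-C)@ey,P[...,2]],-1)
        m=(abs(L[...,0])<.095)&(abs(L[...,1])<.105)&(abs(L[...,2]-.12)<.03)&((abs(L[...,1])>.08)); q=L[m]
        A=np.c_[q[:,:2],np.ones(len(q))]; w=np.ones(len(q))
        for _ in range(15):
            k=np.linalg.lstsq(A*w[:,None],q[:,2]*w,rcond=None)[0]; e=q[:,2]-A@k; w=(abs(e)<.006)*1.
        print(n,f,w.sum(),"slope",-k[0],k[1],"z front",k[2]-.1*k[0],"back",k[2]+.1*k[0])
E
python3 m.py 7
```

```text
10.1333 [0.58078209 0.02404759 0.14677899] [ 0.39996103  0.58306206 -0.448502    0.54673189] [-8.20715954 -1.50813335 -0.2715855 ] [-0.47188333  1.33128199 -0.00713416] 0.01058421195127986
side start 1273.0 slope -0.0012918903695517477 -0.0009074123637844017 z front 0.11323541440181731 back 0.11349379247572766
side now 1206.0 slope 0.08050131690725951 4.422527610029037e-05 z front 0.12979974008234813 back 0.11369947670089624
scene start 1271.0 slope 0.00032432554678182455 0.0005545299997578856 z front 0.11778461990470693 back 0.11771975479535057
scene now 1010.0 slope 0.08340568507970257 -8.667249625521345e-05 z front 0.1341056931189331 back 0.11742455610299259
```

carry_out(moves=[[0, -0.02, 0, 0.07, -0.07, 0.23, 0], [0, -0.05, -0.01, 0.13, -0.13, 0.45, 0], [0, -0.05, -0.01, 0.13, -0.13, 0.45, 0], [0, -0.05, -0.01, 0.13, -0.13, 0.45, 0], [0, -0.05, -0.01, 0.13, -0.13, 0.45, 0], [0, -0.05, -0.01, 0.13, -0.13, 0.45, 0]])

```text
time_s: 10.73
ee_pos: [0.5812, 0.0242, 0.1482]
ee_rot: [0.398, 0.584, -0.45, 0.546]
contact_force: [-4.8, -1.4, -1.3]
opening: 0.0105
```

```bash
python3 m.py 8
python3 - <<'E'
from bench import grab_frame
import cv2
p,d=grab_frame("wrist"); cv2.imwrite("pics/w8.png",p)
E
```

```text
10.7333 [0.58116062 0.02415992 0.14819676] [ 0.39833705  0.58406979 -0.44995487  0.54564704] [-4.78268697 -1.3513011  -1.34909689] [-0.27117155  0.678569    0.02581553] 0.010492121963609878
side start 1273.0 slope -0.0012918903695517477 -0.0009074123637844017 z front 0.11323541440181731 back 0.11349379247572766
side now 1208.0 slope 0.09175746117093952 -0.00031103767522100423 z front 0.1318750163045865 back 0.11352352407039859
scene start 1271.0 slope 0.00032432554678182455 0.0005545299997578856 z front 0.11778461990470693 back 0.11771975479535057
scene now 989.0 slope 0.09203459946395937 0.0012066146961228763 z front 0.13593156878238227 back 0.11752464888959041
```

View pics/side8.png

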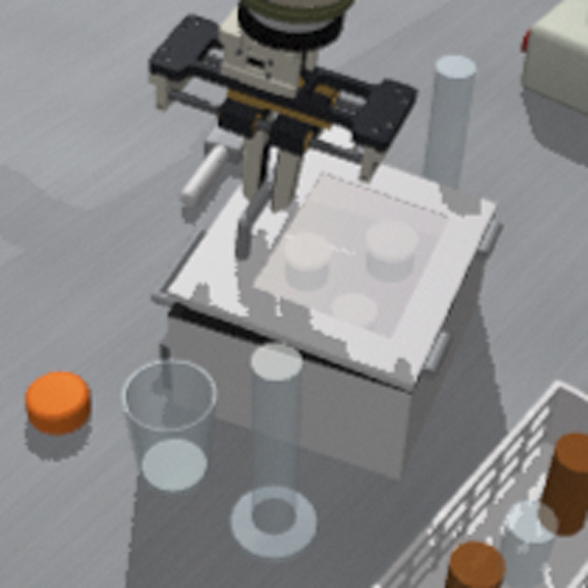

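View pics/w8.png

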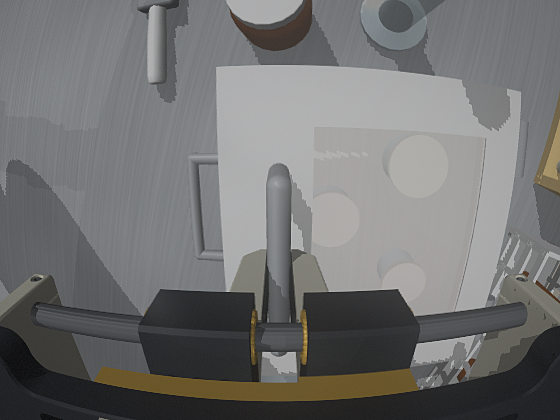

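The side view shows the lid about 18 mm ajar with the bar still in the fingers, and nothing else has moved. I'll hold briefly, check it's steady, and hand in.

carry_out(moves=[[0, 0, 0, 0, 0, 0, 0], [0, 0, 0, 0, 0, 0, 0], [0, 0, 0, 0, 0, 0, 0], [0, 0, 0, 0, 0, 0, 0], [0, 0, 0, 0, 0, 0, 0], [0, 0, 0, 0, 0, 0, 0]])

```text
time_s: 11.38
ee_pos: [0.5812, 0.0241, 0.1482]
ee_rot: [0.398, 0.584, -0.45, 0.546]
contact_force: [-4.8, -1.1, -1.3]
opening: 0.0106
```

```bash
python3 m.py 9 && python3 -c "
from bench import r
print(r.close_job())"
```

```text
11.3833 [0.58117027 0.02413696 0.14822474] [ 0.39837579  0.58403036 -0.44996934  0.54564903] [-4.8254934  -1.14602724 -1.31594981] [-0.19087945  0.6983066  -0.00626079] 0.010564509671125764
side start 1273.0 slope -0.0012918903695517477 -0.0009074123637844017 z front 0.11323541440181731 back 0.11349379247572766
side now 1204.0 slope 0.08987484644296183 -0.0008904494958401482 z front 0.13163933760498325 back 0.11366436831639087
scene start 1271.0 slope 0.00032432554678182455 0.0005545299997578856 z front 0.11778461990470693 back 0.11771975479535057
scene now 1009.0 slope 0.09111866700298316 0.0005808498152157227 z front 0.1357435262908376 back 0.11751979289024098
the job is handed in; nothing more can be done
None
```

The drawer is pushed home and the lid is held about 18 mm ajar, still gripped. I handed the job in at about 11.5 s.

- **Drawer:** I pushed the pull with closed fingers until it stopped, at about 26 N along the push. In the wrist picture afterwards the panel lies against the front of the box.
- **Lid:** I gripped the bar at 50 N and lifted slowly. The gasket gave at about 17 N, and I followed the hinge arc up without a jump.
- **Last checks:** Depth fits from the two fixed cameras give an opening of about 0.091 rad, so 18.0 to 18.4 mm at the front edge. The pose held steady over the last half second. In the last picture I viewed, the pull was still in and the glassware in view stood where it was.

**Readings that disagreed:**
- The fixed cameras' estimates of the chamber position differed by about 5 mm, and the wrist camera's by up to 4 mm, so I corrected the grip from a closer view.
- The finger opening reads 10.5 mm on a 12 mm bar, but it is steady, with no sign of slipping.
- While pushing the drawer I also saw about 22 N upward on the tool. I put it down to the shape of the fingers and did not check further.

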